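Break the push-on handle off a clamped file and stow it in the wooden box

ROBOT

A 7-joint arm with a two-finger parallel gripper is mounted at the origin on the work surface; the furniture and walls round the work are solid. World frame = base frame: x ahead of the robot, y to its left, z up, the work surface at z = 0. Lengths are in m, angles in rad, forces in N, time in s.
With the tool pointing down it reaches from about 0.425 to 0.875 m from the base axis. Payload 4.7 kg.
Tool frame: the origin (TCP) lies at the very end of the fingers, on their centre line; the grasp point (between the pads) lies 19 mm behind it; z points along the fingers, y is the line along which they close (so a half turn about z gives the same grasp; the last joint's range is limited). The gripper opens to 87 mm and grips with 3 to 60 N. Pads are 19 mm wide; open, the fingers measure 117 mm over their backs; the gripper's body (75 mm by 190 mm) begins 51 mm behind the grasp point.
Start: joints at [-1.135, 0.321, -0.07, 1.45, 0.023, 1.371, -0.057], TCP at [0.266, 0.593, 0.223] pointing down, gripper open.
Joint ranges: [-2.86, 2.86], [-0.3, 2.09], [-1.38, 1.24], [0.06, 2.45], [-1.56, 4.7], [0.09, 2.05], [-2.69, 2.69]. Speed limits (rad/s): [2.57, 2.57, 3.14, 3.14, 3.14, 3.14, 3.14].

INTERFACE

Orientations are given as a rotation vector (axis times angle).
In Python, from bench import ctrl, get_image, job gives the robot as it stands.
- The arm moves only by the shell command python3 -m crank 'ROWS' [FORCE]. ROWS is JSON, a list that holds one entry, the list of rows, each a list of 5 numbers: the shift along the tool's x, y, z in mm, then the turn about the tool's z in rad, then the closure, from -1 (fully open) to 1 (shut), so that 0 is half open. A call has 1 to 10 rows; each row shifts and turns the commanded pose from where the row before left it, along the tool's axes as they then stand; what a row does not reach is not made up. A row lasts 1/12 s, in which the tool goes at most 41.7 mm and 7.16 degrees, less where a joint would pass 70% of its speed; a pose out of reach is approached as far as the arm can. A call with a gripper value outside its range is refused whole. The fingers move at their own pace and stop on an object; FORCE is the grip in N (left out, the last holds). Time passes only in rows, so rows that do not move let the fingers close. It gives the time, the measured TCP pose, the force, the opening and the grip force at its end, in the units of the state.
- ctrl.get_state(): the state, without advancing time (a new reading comes with each control period).
- get_image(name): name is "scene" or "top"; returns a dict with "pixels" (420x560x3 uint8, red, green, blue), "fx", "fy", "cx", "cy" (pixels), "k1" (the pictures are not rectified: a ray, as slopes to the right and down, at radius r is drawn at 1 + k1 r^2 times it, then the intrinsics apply), "T" (4x4, takes a point from camera to world coordinates). Camera axes: x right, y down, z forward; pixel columns grow to the right and rows downward; lengths in m; the calibration is good to about 2 mm. A picture is of the moment at which its call begins. There is no depth.
- job.close_job(): hands the job in; it is judged then, once.
The state is a dict: "time": time; "joint_positions": joint angles; "qd": joint speeds; "joint_torque": joint torques, N m; "position": TCP position; "tool_rot": TCP orientation; "ft_force": force on the tool from outside, world axes, zero at the start; "torque": the same for the moment, N m; "grip_width": opening from 0.0 (shut) to 1.0 (fully open); "grip_force": force on a finger pad.
Only numpy, scipy, OpenCV 4.12 (cv2) and the standard library are available. Lean on these libraries where they do the work, as an engineer would, in place of code of your own. Each camera call takes 0.05 s, during which the arm holds its last target. There are 200 camera calls.

TASK

The wooden handle is jammed on the tang of the file in the little blue vise. Work it off by twisting it back and forth while you ease it outward along the file, so that the vise, which only stands loose on the table, is not dragged along or tipped. Then lay the handle flat on the floor of the open wooden box, beside the roll of black tape there, and shut the lid; do not knock the solder spool away.

Things in the scene. Friction and masses are not known exactly. Their poses are not given: they have to be found in the camera images.
- vise: Small blue bench vise, about 1 kg, on a round black foot 100 mm across, standing loose. Origin: centre of the foot's underside; x to its back, z up; jaw tops 87 mm up. A file is clamped in its jaws for good, lying in the plane x=17 mm and rising 25 degrees from level to the vise's -y side, where its tang carries the handle. About 5 N of straight pull on the handle drags or tips the vise.
- tang_tip (a point): Free end of the file's round steel tang, on its axis, hidden in the handle at the start. Own z runs outward along the file, 25 degrees above level. The tang is a slight cone 19.5 mm long, 12 mm thick at its root and 10 mm at the tip; 16.5 mm of it sit in the handle, which is off when its mouth has passed the tip.
- handle: Loose file handle, 130 g, 92 mm long, pale wood with two dark rings and a heavy brass ferrule. Origin: centre of the ferrule's open mouth; z runs along the axis to the rounded butt. Ferrule 20 mm thick to z=16; wood 28 mm thick from z=38 to 81 mm. It grips the tang: 10 N to pull straight, 0.06 N m to turn; the grip is gone once it has come out by 12 mm. It may sit 2 degrees askew.
- handle_grip (a point): Point on the handle's axis 58 mm from its mouth, amid the thick part (radius 14 mm): the place to grip, across the axis, with 30 to 60 N. Same axes as the handle. While it is being turned about its axis the handle yields to a light pull: ease it out by 1 to 1.5 mm with each stroke of about 0.9 rad, back or forth, of about a second; the vise may give a few mm.
- file_box: Low wooden box with brass corners, 130 x 200 x 46 mm, fixed, its lid open. Origin: centre of the underside; x to the hinge side (away from the robot), y along its length, z up. Walls and floor 6 mm thick: floor at z=6 mm, free inside from x=-59 to 59 and y=-94 to 94 mm, walls up to z=46 mm; what stands higher keeps the lid from shutting.
- file_box_lid (a joint): Lid angle in rad: 0 shut, 1.83 fully open, 1.6 to 1.82 at the start. A flat board, 150 g, 138 x 204 x 8 mm; shut, it spans x=-71 to 67 mm and z=46 to 54 mm in the box's frame. Hinge line along the box's y at x=67, z=46 mm. The hinge is stiff: the lid stays put above about 1.1 rad and falls shut below.
- lid_edge (a point): Middle of the lid's free edge, halfway up its thickness (shut: x=-71, y=0, z=50 mm in the box's frame). It moves with the lid.
- tape: Roll of black electrical tape, 62 mm across and 19 mm high, lying loose in the left (+y) half of the box. Origin: centre of its underside.
- solder_spool: Blue spool of solder standing on the table behind the vise, about 56 mm across and 34 mm high; a bystander, loose. Origin under the middle of it.

How it is judged:
On the way, in this order (a step that is already met when the one before it is completed fails the run):
1. the handle is off the tang, clear of its tip (z of handle in the frame of tang_tip above 0.004 m), for 0.2 s.
2. the handle lies loose and flat on the floor of the box (x of handle_grip in the frame of file_box between -0.045 and 0.045 m and y of handle_grip in the frame of file_box between -0.09 and 0.09 m and z of handle_grip in the frame of file_box below 0.03 m and angle between handle's own z axis and vertical between 1.3 and 1.85 rad and contact force between the fingers and handle below 0.05 N), for 0.2 s.
At the end, for the whole second after the job is handed in: The handle lies flat and at rest inside the box (its thick part no more than 10 mm above its place on the floor), the lid is shut (within 0.06 rad), and the vise stands upright within 25 mm of where it stood (x of handle_grip in the frame of file_box between -0.045 and 0.045 m and y of handle_grip in the frame of file_box between -0.09 and 0.09 m and z of handle_grip in the frame of file_box below 0.03 m and angle between handle's own z axis and vertical between 1.3 and 1.85 rad and value of joint file_box_lid below 0.06 rad and linear speed of handle below 0.02 m/s and distance of vise from where it was at the start of the episode below 0.025 m and angle between vise's own z axis and vertical below 0.14 rad); the robot touches nothing.
It fails at once if the vise is dragged (over 25 mm) or tipped (over 8 degrees) (distance of vise from where it was at the start of the episode above 0.025 m or angle between vise's own z axis and vertical above 0.14 rad).
It fails at once if the solder spool is pushed over 30 mm (distance of solder_spool from where it was at the start of the episode above 0.03 m).
It also fails if it takes over 72 s, if anything falls off the work surface, if the arm or the gripper's body presses on something with over 40 N, if the wrist force passes 120 N, or if a joint passes its speed limit or range.

## Working session

There is one attempt and no reset: what is moved stays moved. The work goes in short steps, Python scripts to look and compute and a shell command to move; the robot and the scene stay as the last step left them, time stands still between calls to the robot, and variables do not carry over. Pictures are saved under pics/ and viewed, at most 10 in all, crops included, and the job is handed in when it is done.

```bash
ls; mkdir -p pics
python3 - <<'E'
from bench import ctrl,get_image,job
import cv2,numpy as np,pickle
for n in("scene","top"):
    d=get_image(n);pickle.dump(d,open(f"{n}0.pkl","wb"))
    cv2.imwrite(f"pics/{n}0.png",cv2.resize(d["pixels"][:,:,::-1],(784,588)))
    print(n,d["fx"],d["fy"],d["cx"],d["cy"],d["k1"]);print(np.round(d["T"],3))
s=ctrl.get_state();print(s)
E
```

```text
pics
scene 414.9878108438738 414.9878108438738 277.95075484772013 210.6624825759125 -0.09491690959402345
[[ 0.57  -0.413  0.711 -0.082]
 [-0.821 -0.311  0.478 -0.508]
 [ 0.024 -0.856 -0.516  0.561]
 [ 0.     0.     0.     1.   ]]
top 525.5545150651901 525.5545150651901 282.2246528936709 207.85407135621946 -0.024449030234615275
[[-0.061 -0.97   0.233  0.294]
 [-0.998  0.06  -0.011 -0.083]
 [-0.003 -0.234 -0.972  1.07 ]
 [ 0.     0.     0.     1.   ]]
{'time': 0.1, 'joint_positions': array([-1.13489726,  0.32175194, -0.070073  ,  1.45155478,  0.02262302,
        1.37080072, -0.0568421 ]), 'qd': array([-0.00024096, -0.00308783,  0.0012356 , -0.00062544,  0.00068278,
       -0.00115531,  0.00076641]), 'joint_torque': array([-7.83197502e-04, -4.92570877e+01, -4.06150203e-01, -3.13398206e+01,
       -6.40910701e-02,  3.94897966e-02,  9.58423152e-05]), 'position': array([0.26596681, 0.59255034, 0.22156791]), 'tool_rot': array([-6.57486661e-01, -3.07177076e+00,  2.68751520e-03]), 'ft_force': array([-0.07329139,  0.67613012, -0.40636724]), 'torque': array([-0.01485287,  0.02820673,  0.05332134]), 'grip_force': 0.0, 'grip_width': 1.0018717595064306}
```

View pics/scene0.png

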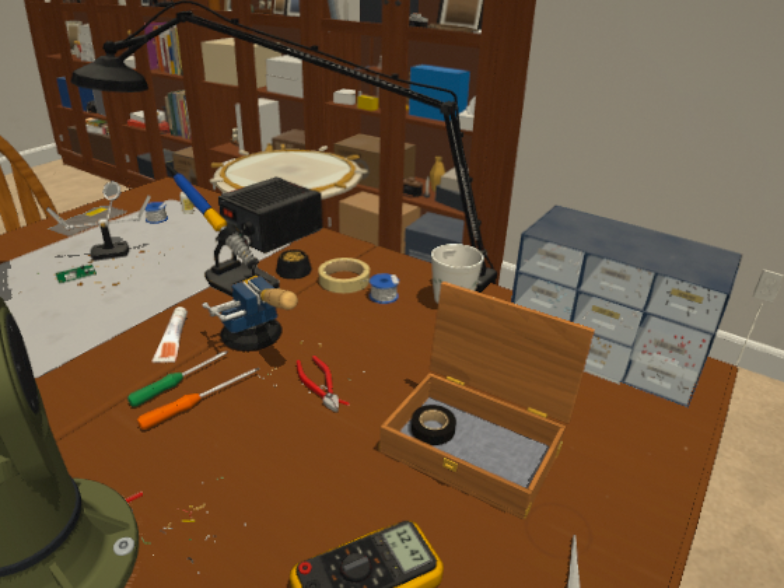

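View pics/top0.png

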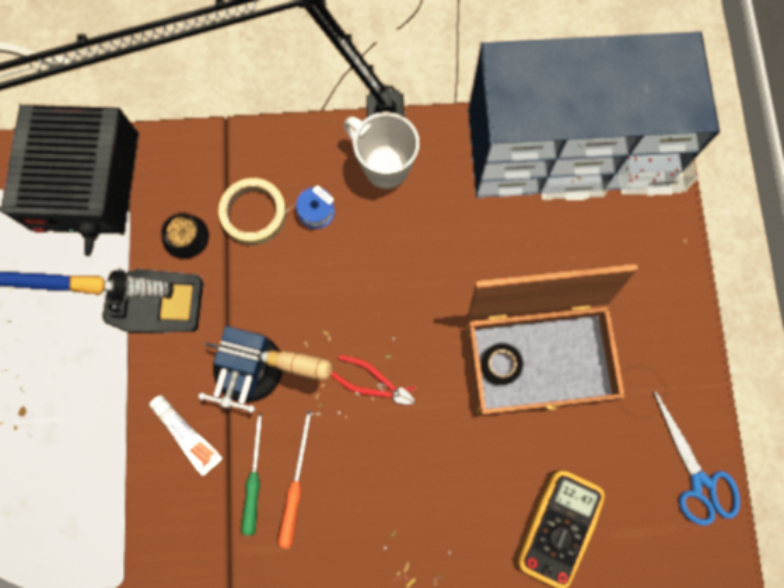

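Run:
```python
import cv2,numpy as np,pickle
def crop(n,x0,y0,w,h,s):
    p=pickle.load(open(f"{n}0.pkl","rb"))["pixels"][y0:y0+h,x0:x0+w,::-1]
    p=cv2.resize(p,None,fx=s,fy=s,interpolation=cv2.INTER_CUBIC)
    for v in range(0,w,10): cv2.line(p,(int(v*s),0),(int(v*s),5 if v%20 else 10),(255,255,255),1); (v%20==0) and cv2.putText(p,str(x0+v),(int(v*s),20),0,.35,(255,255,255),1)
    for v in range(0,h,10): cv2.line(p,(0,int(v*s)),(5,int(v*s)),(255,255,255),1);(v%20==0) and cv2.putText(p,str(y0+v),(8,int(v*s)+4),0,.35,(255,255,255),1)
    return p
cv2.imwrite("pics/v.png",np.hstack([crop("scene",140,185,80,70,5),crop("top",160,230,80,70,5)]))
cv2.imwrite("pics/b.png",np.hstack([crop("scene",268,200,160,165,2.5),crop("top",330,185,125,129,3.2)[:412]]))
```

```text
(no output)
```

View pics/v.png

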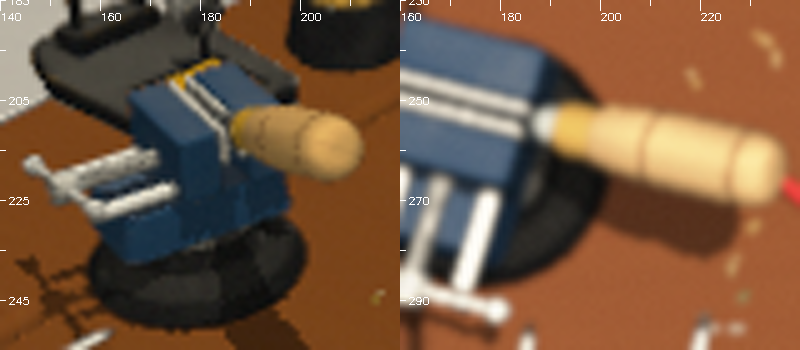

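View pics/b.png

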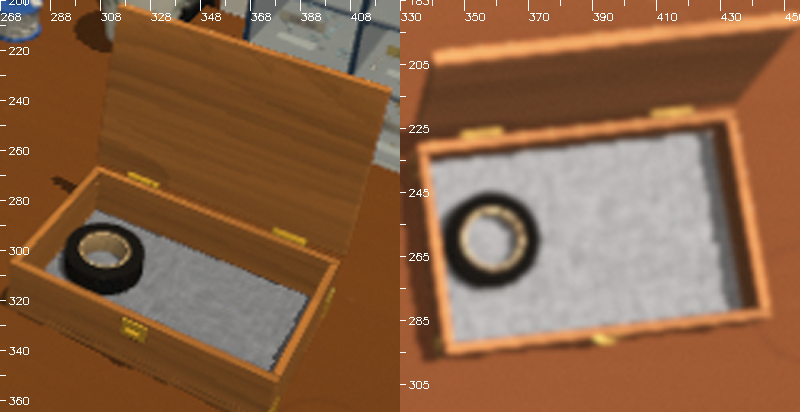

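```bash
cat > h.py <<'E'
import cv2,numpy as np,pickle
from scipy.optimize import minimize,least_squares
from scipy.spatial.transform import Rotation as R
def proj(d,P):
    q=(np.atleast_2d(P)-d["T"][:3,3])@d["T"][:3,:3]
    u=q[:,:2]/q[:,2:];u=u*(1+d["k1"]*(u**2).sum(1,keepdims=True))
    return u*[d["fx"],d["fy"]]+[d["cx"],d["cy"]]
def load(n): return pickle.load(open(n+".pkl","rb"))
PROF=[(0,10),(16,10),(17,11),(27,12.8),(38,14),(81,14),(86,12.8),(90,9.5),(92,5)]
def axes(yaw,el):
    a=np.array([np.cos(el)*np.cos(yaw),np.cos(el)*np.sin(yaw),np.sin(el)])
    b=np.cross(a,[0,0,1]);b/=np.linalg.norm(b);return a,b,np.cross(a,b)
t=np.linspace(0,2*np.pi,24)
def sil(d,p,shape,K=4,x0=(0,0)):
    m,(a,b,c)=np.array(p[:3]),axes(p[3],p[4])
    P=np.vstack([m+a*z/1e3+r/1e3*(np.outer(np.cos(t),b)+np.outer(np.sin(t),c)) for z,r in PROF])
    h=cv2.convexHull(((proj(d,P)-x0+.5)*K*16-8).round().astype(np.int32))
    im=np.zeros(shape,np.uint8);cv2.fillConvexPoly(im,h,255,shift=4);return im
def mask(d,x0,y0,w,h,K=4):
    p=cv2.resize(d["pixels"][y0:y0+h,x0:x0+w],None,fx=K,fy=K,interpolation=cv2.INTER_LINEAR).astype(float)
    r,g,b=p[...,0],p[...,1],p[...,2]
    m=((g/(r+1)>.62)&(r>95)&(b<.75*r)).astype(np.uint8)
    n,l,s,_=cv2.connectedComponentsWithStats(m);return (l==1+np.argmax(s[1:,4]))*255
E
python3 - <<'E'
from h import *
S,T=load("scene0"),load("top0")
C=[(S,180,198,36,28),(T,186,244,56,32)]
M=[mask(*c) for c in C]
cv2.imwrite("m.png",np.hstack([cv2.resize(m.astype(np.uint8),(224,128)) for m in M]))
f=lambda p:sum(cv2.absdiff(cv2.GaussianBlur(m.astype(np.uint8),(0,0),2),cv2.GaussianBlur(sil(c[0],p,m.shape,4,c[1:3]),(0,0),2)).sum(dtype=float)/m.sum() for m,c in zip(M,C))+.5*((p[4]-.436)/.05)**2*.01
# init by triangulation of centroid
z=least_squares(lambda X:np.r_[proj(S,X)[0]-(198,212),proj(T,X)[0]-(214,260)],[.5,.1,.12]).x;print("cen",z)
best=None
for yaw in (-1.7,-1.5,-1.3):
    a=axes(yaw,.436)[0];p0=np.r_[z-.046*a,yaw,.436]
    r=minimize(f,p0,method="Nelder-Mead",options=dict(initial_simplex=np.vstack([p0]+[p0+np.eye(5)[i]*[.008,.008,.008,.1,.05][i] for i in range(5)]),maxiter=800,xatol=1e-5,fatol=1e-5))
    print(r.fun,r.x.round(4),(r.x[:3]+.058*axes(r.x[3],r.x[4])[0]).round(4))
x,y=np.array([65,65,-65,-65])/1e3,np.array([100,-100,-100,100])/1e3
so=np.array([[307.2,267.2],[403.2,304.8],[378.4,352.4],[272.8,304.8]]);to=np.array([[336.2,230.9],[434.7,220],[445.3,283.1],[344.4,295]])
so-=.3;to-=.3
def bp(q):
    c,s=np.cos(q[2]),np.sin(q[2]);return np.c_[q[0]+c*x-s*y,q[1]+s*x+c*y,0*x+.046]
g=lambda q:np.r_[proj(S,bp(q))-so,proj(T,bp(q))-to].ravel()
r=least_squares(g,[.55,-.3,0]);print("box",r.x.round(4),r.fun.round(1))
B=r.x
def le(th):
    X=.067-.138*np.cos(th);Z=.046+.138*np.sin(th);c,s=np.cos(B[2]),np.sin(B[2]);Y=np.array([.102,-.102])
    return np.c_[B[0]+c*X-s*Y,B[1]+s*X+c*Y,0*Y+Z]
r=least_squares(lambda q:np.r_[proj(T,le(q[0]))-[[340.9,202.8],[455,189.7]],proj(S,le(q[0]))-[[316,202],[424,236]]].ravel(),[1.7]);print("lid",r.x,r.fun.round(1),le(r.x[0]))
w=lambda d,uv,zz:least_squares(lambda X:proj(d,[X[0],X[1],zz])[0]-uv,[.5,0]).x
print("tape",w(T,(330+91/3.2,185+239/3.2),.025))
print("foot",w(T,(160+20,270),.0),w(S,(140+198/5,185+272/5),.016), "spool",w(T,(225,149),.034))
E
```

```text
cen [0.43355882 0.03771419 0.11082324]
0.13285983706922316 [ 0.4493  0.0791  0.0925 -1.9077  0.3646] [0.4314 0.028  0.1132]
0.13073936528609353 [ 0.4491  0.0785  0.0927 -1.9124  0.3686] [0.4309 0.0275 0.1136]
0.13095855556265873 [ 0.4491  0.0788  0.0927 -1.9101  0.3653] [0.431  0.0277 0.1134]
box [ 0.4286 -0.2994  0.0478] [-0.3 -1.6  1.5 -0.8  0.6  0.7 -1.4 -0.7 -0.8 -0.7 -0.  -0.7  1.1  1.3
 -0.1  1. ]
lid [1.71152874] [-1.1  0.1  0.   0.8 -0.4 -1.3  0.9 -0.5] [[ 0.51002076 -0.19340651  0.18263567]
 [ 0.51976766 -0.39717353  0.18263567]]
tape [ 0.42937002 -0.24019381]
foot [0.43394615 0.12105682] [0.42946305 0.10276175] spool [0.67634537 0.01672375]
```

View m.png

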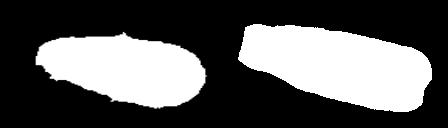

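The crops show the handle (top: mouth ≈(190.6,255.6), butt ≈(237,265); scene: mouth ≈(187.6,210), butt ≈(212,214)), the box rim corners, and the tape at top ≈(358,260). The lid is open to about 1.7 rad. The tool can only turn about its own z, so it has to be tilted to lie along the handle. I'll refine the handle axis and check where the lamp is.

Run:
```python
from h import *
S,T=load("scene0"),load("top0")
C=[(S,180,198,36,28),(T,186,244,56,32)];M=[mask(*c) for c in C]
for el in(.40,.436,.47):
  f=lambda p:sum(cv2.absdiff(cv2.GaussianBlur(m.astype(np.uint8),(0,0),2),cv2.GaussianBlur(sil(c[0],np.r_[p,el],m.shape,4,c[1:3]),(0,0),2)).sum(dtype=float)/m.sum() for m,c in zip(M,C))
  p0=np.array([.449,.079,.092,-1.9])
  r=minimize(f,p0,method="Nelder-Mead",options=dict(initial_simplex=np.vstack([p0]+[p0+np.diag([.006,.006,.006,.1])[i] for i in range(4)]),xatol=1e-5,fatol=1e-5))
  print(el,r.fun,r.x.round(4),(r.x[:3]+.058*axes(r.x[3],el)[0]).round(4))
w=lambda d,uv,zz:least_squares(lambda X:proj(d,[X[0],X[1],zz])[0]-uv,[.5,0]).x
a,b=w(T,(160,244.6),.087),w(T,(186,250),.087);print("jaw",a,b,np.arctan2(*(b-a)[::-1]))
for z in(.3,.4,.5,.6,.7): print("lamp",z,w(S,(79,55),z),"arm",w(S,(220,40),z))
```

```text
0.4 0.1721708127976585 [ 0.4493  0.0781  0.0907 -1.9169] [0.4312 0.0278 0.1133]
0.436 0.25385262034873746 [ 0.4491  0.0772  0.089  -1.9212] [0.4311 0.0278 0.1135]
0.47 0.33012955289888873 [ 0.4494  0.0761  0.0877 -1.9356] [0.431  0.0278 0.1139]
jaw [0.47311826 0.14163516] [0.45976692 0.09251761] -1.8362075468393164
lamp 0.3 [0.7068371  0.84623119] arm [1.21953329 0.66801885]
lamp 0.4 [0.40475565 0.32779479] arm [0.72123287 0.21778783]
lamp 0.5 [ 0.1026742  -0.19064161] arm [ 0.22293246 -0.23244318]
lamp 0.6 [213824.12851583 350559.45021955] arm [246056.98944761 219491.29424713]
lamp 0.7 [445777.39116913 730841.55726275] arm [612085.68688244 546002.11899242]
```

```bash
python3 -m crank '[[[0,0,0,0,-1]]]'
python3 - <<'E'
from bench import ctrl
from scipy.spatial.transform import Rotation as R
s=ctrl.get_state();print(R.from_rotvec(s["tool_rot"]).as_matrix().round(3))
E
```

```text
time: 0.18
position: [0.266, 0.5927, 0.2218]
tool_rot: [-0.657, -3.072, 0.002]
ft_force: [-0.9, 0.8, -0.4]
grip_width: 1.001
grip_force: 0.0
[[-0.912  0.409 -0.   ]
 [ 0.409  0.912 -0.001]
 [-0.    -0.001 -1.   ]]
```

```bash
cat > st.py <<'E'
from bench import ctrl
import numpy as np
from scipy.spatial.transform import Rotation as R
s=ctrl.get_state();m=R.from_rotvec(s["tool_rot"]).as_matrix()
z=m[:,2];print("t%.2f"%s["time"],"p",s["position"].round(4),"z az %.3f dip %.3f"%(np.arctan2(z[1],z[0]),-np.arcsin(z[2])),"F",s["ft_force"].round(1),"w %.3f gf %.1f"%(s["grip_width"],s["grip_force"]))
print(m.round(3).tolist(),"q",s["joint_positions"].round(2))
E
python3 -m crank '[[[3,38,0,0,-1],[3,38,0,0,-1],[3,38,0,0,-1],[3,38,0,0,-1],[3,38,0,0,-1],[3,38,0,0,-1],[3,38,0,0,-1],[3,38,0,0,-1]]]' >/dev/null; python3 st.py
```

```text
t0.85 p [0.3572 0.8425 0.2222] z az 1.782 dip 1.565 F [2.2 1.4 0.2] w 0.998 gf 0.0
[[-0.91, 0.414, -0.001], [0.414, 0.91, 0.006], [0.003, 0.005, -1.0]] q [-1.2   1.1  -0.    0.22 -0.    1.82 -0.05]
```

```bash
python3 -m crank '[[[0,40,0,0,-1],[0,40,0,0,-1],[0,40,0,0,-1],[0,40,0,0,-1],[0,40,0,0,-1],[0,40,0,0,-1]]]' ; python3 st.py
```

```text
time: 1.35
position: [0.3947, 0.9139, 0.1841]
tool_rot: [0.659, 3.031, 0.254]
ft_force: [-0.2, -0.7, -0.0]
grip_width: 0.999
grip_force: 0.0
t1.35 p [0.3947 0.9139 0.1841] z az 1.176 dip 1.405 F [-0.2 -0.7 -0. ] w 0.999 gf 0.0
[[-0.91, 0.41, 0.064], [0.415, 0.897, 0.152], [0.006, 0.165, -0.986]] q [-1.21  1.25  0.75  0.06 -0.74  1.69 -0.03]
```

```bash
python3 -m crank '[[[0,40,-10,0,-1],[0,40,-10,0,-1],[0,40,-10,0,-1],[0,40,-10,0,-1],[0,40,-10,0,-1],[0,40,-10,0,-1]]]'>/dev/null ; python3 st.py
```

```text
t1.85 p [0.4183 0.9573 0.2414] z az 1.168 dip 1.228 F [0.4 0.6 0.4] w 0.998 gf 0.0
[[-0.91, 0.393, 0.132], [0.414, 0.856, 0.309], [0.009, 0.336, -0.942]] q [-1.21  1.21  1.07  0.06 -1.05  1.56 -0.01]
```

```bash
python3 -m crank '[[[3,40,0,0,-1],[3,40,0,0,-1],[3,40,0,0,-1],[3,40,0,0,-1],[3,40,0,0,-1],[3,40,0,0,-1],[3,40,0,0,-1],[3,40,0,0,-1]]]'>/dev/null ; python3 st.py
```

```text
t2.52 p [0.4306 1.0276 0.2974] z az 1.169 dip 0.996 F [-0.1 -0.6  0.1] w 1.001 gf 0.0
[[-0.911, 0.352, 0.213], [0.411, 0.762, 0.5], [0.014, 0.543, -0.839]] q [-1.23  1.2   1.18  0.06 -1.16  1.35 -0.03]
```

```bash
python3 -m crank '[[[38,15,0,0,-1],[38,15,0,0,-1],[38,15,0,0,-1],[38,15,0,0,-1],[38,15,0,0,-1],[0,40,0,0,-1],[0,40,0,0,-1],[0,40,0,0,-1],[0,40,0,0,-1],[0,40,0,0,-1]]]'>/dev/null ; python3 st.py
```

```text
t3.35 p [0.3057 1.1089 0.3914] z az 1.209 dip 0.795 F [-0.2 -0.5  0.8] w 0.998 gf 0.0
[[-0.918, 0.308, 0.248], [0.393, 0.645, 0.655], [0.042, 0.699, -0.714]] q [-1.38  1.14  1.22  0.06 -1.11  1.21 -0.17]
```

```bash
python3 -m crank '[[[0,38,15,0,-1],[0,38,15,0,-1],[0,38,15,0,-1],[0,38,15,0,-1],[0,38,15,0,-1],[0,38,15,0,-1],[0,38,15,0,-1],[0,38,15,0,-1],[0,38,15,0,-1],[0,38,15,0,-1]]]'>/dev/null ; python3 st.py
```

```text
t4.18 p [0.3695 1.1553 0.468 ] z az 1.236 dip 0.526 F [-0.7  0.4 -0.4] w 0.996 gf 0.0
[[-0.929, 0.236, 0.284], [0.364, 0.448, 0.817], [0.066, 0.862, -0.502]] q [-1.32  1.15  1.2   0.06 -1.15  0.93 -0.11]
```

```bash
python3 -m crank '[[[0,38,15,0,-1],[0,38,15,0,-1],[0,38,15,0,-1],[0,38,15,0,-1]]]'>/dev/null ; python3 st.py
```

```text
t4.52 p [0.384  1.1585 0.5201] z az 1.240 dip 0.427 F [ 0.1  0.8 -0.5] w 0.996 gf 0.0
[[-0.933, 0.207, 0.295], [0.354, 0.366, 0.861], [0.071, 0.907, -0.415]] q [-1.31  1.12  1.2   0.06 -1.17  0.85 -0.09]
```

```bash
cat > go.py <<'E'
import sys
from bench import ctrl
import numpy as np
from scipy.spatial.transform import Rotation as R
s=ctrl.get_state();m=R.from_rotvec(s["tool_rot"]).as_matrix();p=s["position"]
for a in sys.argv[1:]:
    t=np.array(eval(a));d=m.T@(t-p)*1e3;n=int(np.ceil(np.linalg.norm(d)/40));print(t,"n",n,"row",(d/n).round(1),"total",d.round(1));p=t
E
python3 go.py .39,.35,.48 .38,-.13,.34 .396,-.073,.160
```

```text
[0.39 0.35 0.48] n 21 row [-14.  -15.8 -32.3] total [-294.7 -330.9 -677.5]
[ 0.38 -0.13  0.34] n 13 row [-13.1 -23.4 -27.5] total [-170.5 -304.7 -358.1]
[ 0.396 -0.073  0.16 ] n 5 row [ -1.5 -27.8  25.7] total [  -7.4 -139.1  128.4]
```

```bash
python3 -m crank '[[[-14,-16,-32,0,-1],[-14,-16,-32,0,-1],[-14,-16,-32,0,-1],[-14,-16,-32,0,-1],[-14,-16,-32,0,-1],[-14,-16,-32,0,-1],[-14,-16,-32,0,-1],[-14,-16,-32,0,-1],[-14,-16,-32,0,-1],[-14,-16,-32,0,-1]]]'>/dev/null ; python3 st.py; python3 go.py .39,.35,.48 .38,-.13,.34
```

```text
t5.35 p [0.3909 0.8389 0.5182] z az 1.236 dip 0.410 F [ 0.2 -0.4  1.6] w 0.999 gf 0.0
[[-0.932, 0.202, 0.301], [0.356, 0.351, 0.866], [0.069, 0.915, -0.399]] q [-2.08  0.31  1.2   1.52 -1.04  0.49  0.76]
[0.39 0.35 0.48] n 13 row [-13.5 -15.9 -31.4] total [-175.9 -206.5 -408.5]
[ 0.38 -0.13  0.34] n 13 row [-13.2 -22.9 -27.9] total [-171.3 -298.3 -363. ]
```

```bash
python3 -m crank '[[[-14,-16,-31,0,-1],[-14,-16,-31,0,-1],[-14,-16,-31,0,-1],[-14,-16,-31,0,-1],[-14,-16,-31,0,-1],[-14,-16,-31,0,-1],[-14,-16,-31,0,-1],[-14,-16,-31,0,-1]]]'>/dev/null ; python3 st.py; python3 go.py .39,.35,.48 .38,-.13,.34
```

```text
t6.02 p [0.3956 0.627  0.494 ] z az 1.231 dip 0.437 F [-0.4  0.2 -0.4] w 1.001 gf 0.0
[[-0.928, 0.219, 0.302], [0.366, 0.37, 0.854], [0.075, 0.903, -0.423]] q [-1.72 -0.3   0.67  1.9  -0.18  0.38  0.32]
[0.39 0.35 0.48] n 7 row [-13.9 -16.6 -33.2] total [ -97.1 -116.4 -232.4]
[ 0.38 -0.13  0.34] n 13 row [-13.6 -23.6 -27.2] total [-176.7 -306.2 -353.7]
```

Run:
```python
from h import *
S,T=load("scene0"),load("top0")
def ray(d,uv):
    u=least_squares(lambda s:s*(1+d["k1"]*(s@s))-(np.array(uv)-[d["cx"],d["cy"]])/[d["fx"],d["fy"]],[0,0]).x
    return d["T"][:3,3],d["T"][:3,:3]@np.r_[u,1]
c,a=ray(T,(221,0));_,b=ray(T,(0,60));n=np.cross(a,b)
for uv in((323,71),(230,43),(132,11),(79,55),(79,38)):
    o,r=ray(S,uv);k=n@(c-o)/(n@r);print(uv,o+k*r)
```

```text
(323, 71) [ 0.81367603 -0.02438575  0.34353803]
(230, 43) [0.72507507 0.18897129 0.39527576]
(132, 11) [0.62031905 0.41671301 0.46437566]
(79, 55) [0.64858914 0.74626522 0.3192822 ]
(79, 38) [0.62009458 0.6809237  0.37924089]
```

```bash
python3 go.py .46,.48,.44  .48,.3,.42 .48,.05,.38
```

```text
[0.46 0.48 0.44] n 5 row [-23.5 -17.8 -16.6] total [-117.6  -89.1  -83.2]
[0.48 0.3  0.42] n 5 row [-17.2 -16.1 -27.8] total [ -85.8  -80.3 -139.2]
[0.48 0.05 0.38] n 7 row [-13.5 -18.4 -28.1] total [ -94.4 -128.6 -196.6]
```

```bash
python3 -m crank '[[[-23.5,-18,-16.5,0,-1],[-23.5,-18,-16.5,0,-1],[-23.5,-18,-16.5,0,-1],[-23.5,-18,-16.5,0,-1],[-23.5,-18,-16.5,0,-1],[-17,-16,-28,0,-1],[-17,-16,-28,0,-1],[-17,-16,-28,0,-1],[-17,-16,-28,0,-1],[-17,-16,-28,0,-1]]]'>/dev/null ; python3 st.py; python3 go.py .48,.05,.38
```

```text
t6.85 p [0.4648 0.4009 0.4358] z az 1.229 dip 0.445 F [0.7 0.5 0.5] w 1.004 gf 0.0
[[-0.927, 0.221, 0.302], [0.367, 0.377, 0.85], [0.074, 0.9, -0.43]] q [-0.26 -0.3  -0.04  2.07 -1.17  0.91  1.39]
[0.48 0.05 0.38] n 9 row [-16.3 -19.9 -30. ] total [-147.  -179.  -269.8]
```

```bash
python3 -m crank '[[[-16,-20,-30,0,-1],[-16,-20,-30,0,-1],[-16,-20,-30,0,-1],[-16,-20,-30,0,-1],[-16,-20,-30,0,-1],[-16,-20,-30,0,-1],[-16,-20,-30,0,-1],[-16,-20,-30,0,-1],[-16,-20,-30,0,-1],[-16,-20,-30,0,-1]]]'>/dev/null ; python3 st.py; python3 go.py .42,-.10,.32 .396,-.073,.160
```

```text
t7.68 p [0.4819 0.0252 0.375 ] z az 1.231 dip 0.447 F [ 1.7 -0.   0. ] w 1.000 gf 0.0
[[-0.928, 0.221, 0.301], [0.366, 0.379, 0.85], [0.074, 0.899, -0.433]] q [ 0.28 -0.04  0.31  1.97 -1.05  1.63  1.93]
[ 0.42 -0.1   0.32] n 4 row [  1.9 -27.6 -25.3] total [   7.6 -110.6 -101.2]
[ 0.396 -0.073  0.16 ] n 5 row [  4.1 -27.8  17. ] total [  20.4 -138.8   84.9]
```

```bash
python3 -m crank '[[[2,-27.5,-25,0,-1],[2,-27.5,-25,0,-1],[2,-27.5,-25,0,-1],[2,-27.5,-25,0,-1]]]'>/dev/null ; python3 st.py; python3 go.py  .394,-.078,.162
```

```text
t8.02 p [ 0.4196 -0.098   0.3194] z az 1.231 dip 0.448 F [ 1.  -0.5 -0.4] w 1.000 gf 0.0
[[-0.928, 0.221, 0.3], [0.366, 0.38, 0.85], [0.074, 0.898, -0.433]] q [ 0.44  0.12  0.47  1.94 -0.94  1.82  2.19]
[ 0.394 -0.078  0.162] n 5 row [  3.9 -27.9  15.5] total [  19.5 -139.5   77.5]
```

```bash
python3 -m crank '[[[4,-28,15.5,0,-1],[4,-28,15.5,0,-1],[4,-28,15.5,0,-1],[4,-28,15.5,0,-1],[4,-28,15.5,0,-1],[0,0,0,0,-1]]]'>/dev/null ; python3 st.py
python3 - <<'E'
from bench import get_image
import cv2,numpy as np,pickle
a=[]
for n,(x,y) in (("scene",(130,170)),("top",(160,220))):
    d=get_image(n);pickle.dump(d,open(f"{n}1.pkl","wb"));a.append(cv2.resize(d["pixels"][y:y+100,x:x+100,::-1],(400,400),interpolation=2))
cv2.imwrite("pics/p1.png",np.hstack(a))
E
```

```text
t8.52 p [ 0.3913 -0.0742  0.1576] z az 1.237 dip 0.447 F [-0.2  1.1  0.6] w 1.000 gf 0.0
[[-0.927, 0.23, 0.295], [0.364, 0.376, 0.852], [0.085, 0.898, -0.432]] q [ 0.47  0.31  0.46  2.13 -0.95  1.66  2.52]
```

View pics/p1.png

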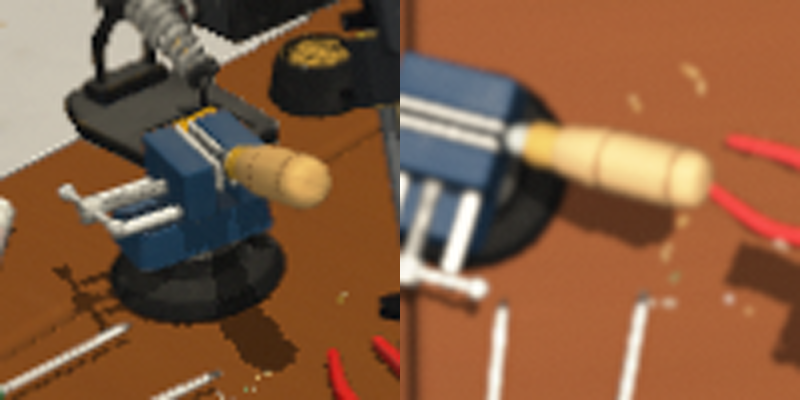

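The crop shows the handle untouched on the tang, with the gripper just out of frame to its right. Next I'm turning the tool to move joint 7 away from its limit.

```bash
python3 -m crank '[[[0,0,0,-0.12,-1],[0,0,0,-0.12,-1],[0,0,0,-0.12,-1],[0,0,0,-0.12,-1],[0,0,0,-0.12,-1],[0,0,0,-0.12,-1],[0,0,0,-0.12,-1],[0,0,0,-0.12,-1],[0,0,0,-0.12,-1],[0,0,0,-0.12,-1]]]'>/dev/null ; python3 st.py; python3 go.py '.431+.019*.295,.028+.019*.852,.1134-.019*.432'
```

```text
t9.45 p [ 0.3822 -0.0697  0.1369] z az 1.288 dip 0.433 F [ 0.1  2.6 -3.4] w 1.001 gf 0.0
[[-0.909, -0.33, 0.253], [0.066, 0.486, 0.872], [-0.411, 0.809, -0.42]] q [ 1.83  0.66 -1.1   2.07 -0.45  1.31  2.67]
[0.436605 0.044188 0.105192] n 4 row [-7.2  2.9 31.6] total [-28.9  11.7 126.4]
```

```bash
python3 -m crank '[[[0,-5,0,0.12,-1],[0,-5,0,0.12,-1],[0,0,0,0.12,-1],[0,0,0,0.12,-1],[0,0,0,0.12,-1],[0,0,0,0.12,-1],[0,0,0,0.12,-1],[0,0,0,0.12,-1],[0,0,0,0.12,-1],[0,0,0,0.12,-1]]]'>/dev/null ; python3 st.py; python3 go.py '.431+.019*.295,.028+.019*.852,.1134-.019*.432'
```

```text
t10.28 p [ 0.3852 -0.0742  0.1289] z az 1.289 dip 0.429 F [ 1.1 -1.4 -0.8] w 1.000 gf 0.0
[[-0.631, 0.734, 0.253], [0.475, 0.108, 0.873], [0.614, 0.671, -0.416]] q [ 1.6   0.53 -0.81  2.07 -0.6   1.38  1.62]
[0.436605 0.044188 0.105192] n 4 row [ 2.3  8.6 31.6] total [  9.3  34.5 126.3]
```

Run:
```python
from h import *
S,T=load("scene1"),load("top1")
for nm,d,c in(("T",T,(186,244,56,32)),("S",S,(180,198,36,28))):
  m=mask(d,*c)
  for el in(.40,.436,.47):
    f=lambda p:cv2.absdiff(cv2.GaussianBlur(m.astype(np.uint8),(0,0),2),cv2.GaussianBlur(sil(d,np.r_[p[0],p[1],.1134-.058*np.sin(el)+p[3],p[2],el],m.shape,4,c[:2]),(0,0),2)).sum(dtype=float)/m.sum()+(p[3]/.003)**2*.01
    p0=np.array([.449,.079,-1.88,0])
    r=minimize(f,p0,method="Nelder-Mead",options=dict(initial_simplex=np.vstack([p0]+[p0+np.diag([.006,.006,.1,.003])[i] for i in range(4)]),xatol=1e-5,fatol=1e-5))
    print(nm,el,r.fun,r.x.round(4),(r.x[:2]+.058*axes(r.x[2],el)[0][:2]).round(4))
w=lambda d,uv,zz:least_squares(lambda X:proj(d,[X[0],X[1],zz])[0]-uv,[.5,0]).x
# jaw plates in top: sub-pixel lines of white plates
g=cv2.cvtColor(T["pixels"],cv2.COLOR_RGB2GRAY).astype(float)
for lo,hi in((243,249.5),(248,256)):
  pts=[]
  for x in range(162,184):
    off=(x-162)*.21;ys=np.arange(int(lo+off-1),int(hi+off)+1);v=np.clip(g[ys,x]-120,0,None)
    if v.sum()>0: pts.append(w(T,(x,(v*ys).sum()/v.sum()),.087))
  pts=np.array(pts);k=np.polyfit(pts[:,1],pts[:,0],1);print("plate az",np.arctan2(1,k[0]),np.std(pts[:,0]-np.polyval(k,pts[:,1])))
```

```text
T 0.4 0.11251493147803629 [ 4.4860e-01  7.7200e-02 -1.9067e+00  9.0000e-04] [0.431  0.0267]
T 0.436 0.12627393793948058 [ 4.4850e-01  7.6100e-02 -1.9134e+00  8.0000e-04] [0.4308 0.0266]
T 0.47 0.14247775940726654 [ 4.4840e-01  7.4800e-02 -1.9329e+00  4.0000e-04] [0.4301 0.0265]
S 0.4 0.12446898367853403 [ 4.4890e-01  7.7600e-02 -1.9233e+00 -4.0000e-04] [0.4305 0.0275]
S 0.436 0.18305371841311088 [ 4.4890e-01  7.3000e-02 -1.9591e+00  5.0000e-04] [0.429  0.0243]
S 0.47 0.245635131768515 [ 4.5160e-01  7.4000e-02 -1.9716e+00 -1.2000e-03] [0.4314 0.0264]
plate az 1.2886448416870002 0.0003995006705448891
plate az 1.313934653850847 0.00044713455009211516
```

```bash
python3 -m crank '[[[4.5,17,0,0,-1],[4.5,17,0,0,-1],[0,0,0,0,-1]]]'>/dev/null ; python3 st.py; python3 go.py  .4356,.0439,.1057
```

```text
t10.53 p [ 0.4064 -0.0639  0.1602] z az 1.291 dip 0.427 F [ 1.5 -0.1  0.8] w 1.002 gf 0.0
[[-0.642, 0.725, 0.251], [0.471, 0.114, 0.875], [0.605, 0.68, -0.415]] q [ 1.59  0.48 -0.85  2.05 -0.65  1.4   1.59]
[0.4356 0.0439 0.1057] n 4 row [-0.2 -0.9 31. ] total [ -0.9  -3.6 124.2]
```

```bash
python3 -m crank '[[[0,-2,30,0,-1],[0,-2,30,0,-1],[0,0,30,0,-1],[0,0,24,0,-1],[0,0,10,0,-1],[0,0,0,0,-1]]]'>/dev/null ; python3 st.py; python3 go.py  .4356,.0439,.1057
python3 - <<'E'
from bench import get_image
import cv2,numpy as np,pickle
a=[]
for n,(x,y) in (("scene",(150,170)),("top",(170,220))):
    d=get_image(n);a.append(cv2.resize(d["pixels"][y:y+80,x:x+80,::-1],(400,400),interpolation=2))
cv2.imwrite("pics/p2.png",np.hstack(a))
E
```

```text
t11.03 p [0.4308 0.0464 0.1032] z az 1.296 dip 0.423 F [-0.1 -0.  -0.4] w 1.000 gf 0.0
[[-0.639, 0.728, 0.247], [0.466, 0.111, 0.878], [0.612, 0.676, -0.411]] q [ 1.46  0.55 -0.91  2.19 -0.74  1.13  1.62]
[0.4356 0.0439 0.1057] n 1 row [-2.7  4.9 -2.1] total [-2.7  4.9 -2.1]
```

View pics/p2.png

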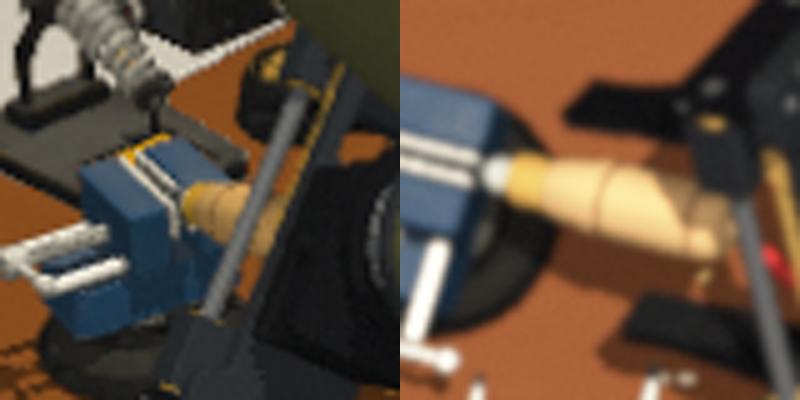

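The picture shows the fingers straddling the thick wood. In the top crop they sit at ≈(620,105) and (690,320), with the handle axis between them. I'll centre the tool and close gently.

```bash
python3 -m crank '[[[-2.5,5,-2,0,0.28],[0,0,0,0,0.28],[0,0,0,0,0.28],[0,0,0,0,0.28],[0,0,0,0,0.28],[0,0,0,0,0.28]]]' 5 >/dev/null ; python3 st.py; python3 -m crank '[[[0,0,0,0,0.36],[0,0,0,0,0.36]]]' 3 >/dev/null ; python3 st.py
```

```text
t11.63 p [0.436  0.0416 0.1053] z az 1.292 dip 0.425 F [-0.3 -0.5  0.2] w 0.635 gf 0.0
[[-0.636, 0.73, 0.251], [0.47, 0.108, 0.876], [0.612, 0.675, -0.412]] q [ 1.45  0.55 -0.91  2.18 -0.74  1.13  1.61]
t11.80 p [0.436  0.0418 0.1053] z az 1.292 dip 0.424 F [-0.9 -0.4  0.2] w 0.480 gf 0.0
[[-0.636, 0.73, 0.251], [0.47, 0.108, 0.876], [0.612, 0.675, -0.412]] q [ 1.45  0.55 -0.91  2.18 -0.74  1.13  1.61]
```

```bash
python3 -m crank '[[[0,0,0,0,0.36],[0,0,0,0,0.36],[0,0,0,0,0.36]]]' 3 >/dev/null ; python3 st.py;  python3 -m crank '[[[0,0,0,0,0.5],[0,0,0,0,0.5]]]' 3 >/dev/null ; python3 st.py
```

```text
t12.05 p [0.4363 0.0418 0.1055] z az 1.292 dip 0.424 F [-0.1  0.2  1.5] w 0.350 gf 2.9
[[-0.636, 0.73, 0.251], [0.47, 0.108, 0.876], [0.612, 0.675, -0.411]] q [ 1.45  0.55 -0.91  2.18 -0.74  1.13  1.61]
t12.22 p [0.4363 0.0419 0.1055] z az 1.292 dip 0.424 F [0.8 0.2 0.9] w 0.353 gf 2.9
[[-0.636, 0.73, 0.251], [0.47, 0.108, 0.876], [0.612, 0.675, -0.411]] q [ 1.45  0.55 -0.91  2.18 -0.74  1.13  1.61]
```

```bash
python3 -m crank '[[[0,1.2,0,0,0.5],[0,0,0,0,0.5],[0,0,0,0,0.5]]]' 3 >/dev/null ; python3 st.py;  python3 -m crank '[[[0,0,0,0,1],[0,0,0,0,1],[0,0,0,0,1]]]' 20 >/dev/null ; python3 st.py
```

```text
t12.47 p [0.4371 0.0419 0.1063] z az 1.292 dip 0.424 F [ 0.8 -0.2 -0.2] w 0.339 gf 2.9
[[-0.636, 0.73, 0.251], [0.47, 0.108, 0.876], [0.612, 0.675, -0.412]] q [ 1.45  0.55 -0.91  2.18 -0.74  1.13  1.61]
t12.72 p [0.4379 0.0417 0.107 ] z az 1.290 dip 0.423 F [ 2.7 -0.4  4.8] w 0.317 gf 19.9
[[-0.636, 0.729, 0.252], [0.47, 0.107, 0.876], [0.612, 0.676, -0.411]] q [ 1.45  0.55 -0.91  2.18 -0.74  1.13  1.61]
```

```bash
python3 -m crank '[[[0,1,0,0,1],[0,0,0,0,1]]]' 20 >/dev/null ; python3 st.py
```

```text
t12.88 p [0.4382 0.0418 0.1072] z az 1.291 dip 0.424 F [3.3 0.5 4.1] w 0.319 gf 19.9
[[-0.636, 0.729, 0.252], [0.47, 0.108, 0.876], [0.612, 0.675, -0.412]] q [ 1.45  0.55 -0.91  2.18 -0.74  1.13  1.61]
```

```bash
python3 -m crank '[[[0,1,0,0,1],[0,0,0,0,1]]]' 20 >/dev/null ; python3 st.py
```

```text
t13.05 p [0.4384 0.042  0.1074] z az 1.292 dip 0.425 F [ 2.  -1.2  3.8] w 0.321 gf 19.9
[[-0.636, 0.73, 0.251], [0.47, 0.109, 0.876], [0.612, 0.675, -0.412]] q [ 1.45  0.55 -0.91  2.18 -0.74  1.13  1.6 ]
```

```bash
python3 -m crank '[[[0,2,0,0,1],[0,0,0,0,1]]]' 20 >/dev/null ; python3 st.py
```

```text
t13.22 p [0.439  0.0422 0.1079] z az 1.293 dip 0.427 F [-0.9 -1.6 -0.5] w 0.318 gf 19.9
[[-0.636, 0.73, 0.249], [0.47, 0.111, 0.876], [0.612, 0.674, -0.414]] q [ 1.45  0.55 -0.91  2.18 -0.74  1.13  1.6 ]
```

```bash
python3 -m crank '[[[0,0,0,0,1],[0,0,0,0.08,1],[0,0,-0.1,0.1,1],[0,0,-0.15,0.1,1],[0,0,-0.15,0.1,1],[0,0,-0.15,0.1,1],[0,0,-0.15,0.1,1],[0,0,-0.15,0.1,1],[0,0,-0.15,0.1,1],[0,0,-0.15,0.1,1]]]' 45 >/dev/null ; python3 st.py
```

```text
t14.05 p [0.4377 0.0423 0.1081] z az 1.296 dip 0.426 F [-1.2  0.8 -1.4] w 0.316 gf 44.9
[[0.163, 0.955, 0.247], [0.383, -0.292, 0.876], [0.909, -0.048, -0.413]] q [ 1.32  0.48 -0.76  2.18 -0.83  1.19  0.79]
```

```bash
python3 -m crank '[[[0,0,-0.15,-0.09,1],[0,0,-0.15,-0.09,1],[0,0,-0.15,-0.09,1],[0,0,-0.15,-0.09,1],[0,0,-0.15,-0.09,1],[0,0,-0.15,-0.09,1],[0,0,-0.15,-0.09,1],[0,0,-0.15,-0.09,1],[0,0,-0.15,-0.09,1],[0,0,-0.15,-0.09,1]]]' >/dev/null ; python3 st.py
```

```text
t14.88 p [0.4389 0.0402 0.1091] z az 1.292 dip 0.426 F [ 2.9  1.8 -2.4] w 0.314 gf 44.9
[[-0.653, 0.714, 0.251], [0.468, 0.121, 0.875], [0.595, 0.689, -0.413]] q [ 1.45  0.55 -0.91  2.17 -0.74  1.14  1.63]
```

```bash
python3 -m crank '[[[0,0,-0.15,0.09,1],[0,0,-0.15,0.09,1],[0,0,-0.15,0.09,1],[0,0,-0.15,0.09,1],[0,0,-0.15,0.09,1],[0,0,-0.15,0.09,1],[0,0,-0.15,0.09,1],[0,0,-0.15,0.09,1],[0,0,-0.15,0.09,1],[0,0,-0.15,0.09,1]]]' >/dev/null ; python3 st.py
```

```text
t15.72 p [0.437  0.0395 0.1089] z az 1.295 dip 0.427 F [ 0.1  0.2 -4.8] w 0.314 gf 44.9
[[0.162, 0.955, 0.247], [0.384, -0.292, 0.876], [0.909, -0.047, -0.414]] q [ 1.32  0.47 -0.75  2.18 -0.82  1.2   0.79]
```

```bash
python3 -m crank '[[[0,0,-0.15,-0.09,1],[0,0,-0.15,-0.09,1],[0,0,-0.15,-0.09,1],[0,0,-0.15,-0.09,1],[0,0,-0.15,-0.09,1],[0,0,-0.15,-0.09,1],[0,0,-0.15,-0.09,1],[0,0,-0.15,-0.09,1],[0,0,-0.15,-0.09,1],[0,0,-0.15,-0.09,1]]]' >/dev/null ; python3 st.py
cat > tr.py <<'E'
# vise shift in top image: optical registration of the vise patch vs start
from h import *
from bench import get_image
a=load("top0");d=get_image("top")
A=cv2.cvtColor(a["pixels"],cv2.COLOR_RGB2GRAY);B=cv2.cvtColor(d["pixels"],cv2.COLOR_RGB2GRAY)
t=A[236:295,150:188];r=cv2.matchTemplate(cv2.resize(B[226:305,140:200],None,fx=4,fy=4,interpolation=2),cv2.resize(t,None,fx=4,fy=4,interpolation=2),5)
_,v,_,l=cv2.minMaxLoc(r);print("vise shift px",(l[0]-40)/4,(l[1]-40)/4,"score %.3f"%v,"(1px ~2mm; right=-y)")
cv2.imwrite("top_now.png",cv2.resize(d["pixels"][200:320,130:290,::-1],(800,600)))
E
python3 tr.py
```

```text
t16.55 p [0.4382 0.0374 0.1102] z az 1.292 dip 0.427 F [ 2.3 -0.7 -2.5] w 0.309 gf 44.9
[[-0.653, 0.715, 0.251], [0.468, 0.121, 0.875], [0.595, 0.689, -0.414]] q [ 1.45  0.54 -0.9   2.17 -0.74  1.15  1.63]
vise shift px 0.75 -0.25 score 0.995 (1px ~2mm; right=-y)
```

```bash
python3 -m crank '[[[0,0,-0.15,0.09,1],[0,0,-0.15,0.09,1],[0,0,-0.15,0.09,1],[0,0,-0.15,0.09,1],[0,0,-0.15,0.09,1],[0,0,-0.15,0.09,1],[0,0,-0.15,0.09,1],[0,0,-0.15,0.09,1],[0,0,-0.15,0.09,1],[0,0,-0.15,0.09,1]]]' >/dev/null ; python3 -m crank '[[[0,0,-0.15,-0.09,1],[0,0,-0.15,-0.09,1],[0,0,-0.15,-0.09,1],[0,0,-0.15,-0.09,1],[0,0,-0.15,-0.09,1],[0,0,-0.15,-0.09,1],[0,0,-0.15,-0.09,1],[0,0,-0.15,-0.09,1],[0,0,-0.15,-0.09,1],[0,0,-0.15,-0.09,1]]]' >/dev/null;python3 st.py;python3 tr.py
```

```text
t18.27 p [0.4376 0.0344 0.1114] z az 1.291 dip 0.427 F [ 2.5 -0.3 -3.8] w 0.311 gf 44.9
[[-0.651, 0.716, 0.251], [0.469, 0.12, 0.875], [0.596, 0.688, -0.414]] q [ 1.45  0.54 -0.9   2.17 -0.74  1.15  1.63]
vise shift px 1.0 -0.25 score 0.996 (1px ~2mm; right=-y)
```

View top_now.png

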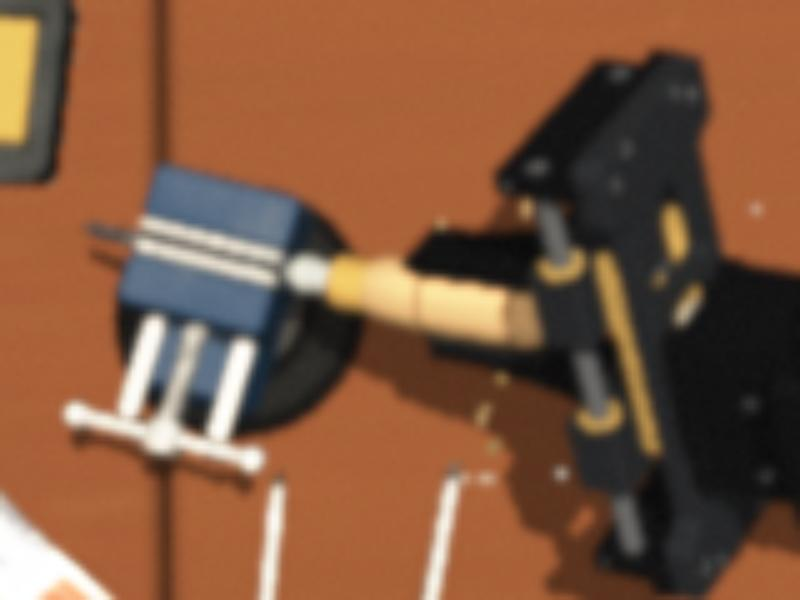

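Six strokes in, the top view shows the grip on the wood. The bright tang is visible between jaw and ferrule at ≈(305,272), and the vise has shifted only about 2 mm. Continuing.

```bash
python3 -m crank '[[[0,0,-0.15,0.09,1],[0,0,-0.15,0.09,1],[0,0,-0.15,0.09,1],[0,0,-0.15,0.09,1],[0,0,-0.15,0.09,1],[0,0,-0.15,0.09,1],[0,0,-0.15,0.09,1],[0,0,-0.15,0.09,1],[0,0,-0.15,0.09,1],[0,0,-0.15,0.09,1]]]' >/dev/null ; python3 -m crank '[[[0,0,-0.15,-0.09,1],[0,0,-0.15,-0.09,1],[0,0,-0.15,-0.09,1],[0,0,-0.15,-0.09,1],[0,0,-0.15,-0.09,1],[0,0,-0.15,-0.09,1],[0,0,-0.15,-0.09,1],[0,0,-0.15,-0.09,1],[0,0,-0.15,-0.09,1],[0,0,-0.15,-0.09,1]]]' >/dev/null;python3 st.py;python3 tr.py
```

```text
t19.98 p [0.4373 0.0316 0.1132] z az 1.291 dip 0.426 F [ 2.5 -0.7 -0.8] w 0.309 gf 44.9
[[-0.65, 0.717, 0.252], [0.469, 0.118, 0.875], [0.597, 0.687, -0.413]] q [ 1.45  0.53 -0.89  2.16 -0.74  1.16  1.63]
vise shift px 1.25 -0.5 score 0.990 (1px ~2mm; right=-y)
```

```bash
python3 -m crank '[[[0,0,-0.15,0.09,1],[0,0,-0.15,0.09,1],[0,0,-0.15,0.09,1],[0,0,-0.15,0.09,1],[0,0,-0.15,0.09,1],[0,0,-0.15,0.09,1],[0,0,-0.15,0.09,1],[0,0,-0.15,0.09,1],[0,0,-0.15,0.09,1],[0,0,-0.15,0.09,1]]]' >/dev/null ; python3 -m crank '[[[0,0,-0.15,-0.09,1],[0,0,-0.15,-0.09,1],[0,0,-0.15,-0.09,1],[0,0,-0.15,-0.09,1],[0,0,-0.15,-0.09,1],[0,0,-0.15,-0.09,1],[0,0,-0.15,-0.09,1],[0,0,-0.15,-0.09,1],[0,0,-0.15,-0.09,1],[0,0,-0.15,-0.09,1]]]' >/dev/null;python3 st.py;python3 tr.py
```

```text
t21.70 p [0.4354 0.0302 0.1146] z az 1.294 dip 0.424 F [ 0.5  0.5 -1.7] w 0.311 gf 44.9
[[-0.65, 0.718, 0.249], [0.466, 0.118, 0.877], [0.6, 0.686, -0.412]] q [ 1.45  0.53 -0.89  2.16 -0.74  1.17  1.63]
vise shift px 1.25 -0.5 score 0.990 (1px ~2mm; right=-y)
```

```bash
python3 -m crank '[[[0,0,-0.2,0.09,1],[0,0,-0.2,0.09,1],[0,0,-0.2,0.09,1],[0,0,-0.2,0.09,1],[0,0,-0.2,0.09,1],[0,0,-0.2,0.09,1],[0,0,-0.2,0.09,1],[0,0,-0.2,0.09,1],[0,0,-0.2,0.09,1],[0,0,-0.2,0.09,1]]]' >/dev/null ; python3 -m crank '[[[0,0,-0.3,-0.09,1],[0,0,-0.3,-0.09,1],[0,0,-0.3,-0.09,1],[0,0,-0.3,-0.09,1],[0,0,-0.3,-0.09,1],[0,0,-0.3,-0.09,1],[0,0,-0.3,-0.09,1],[0,0,-0.3,-0.09,1],[0,0,-0.3,-0.09,1],[0,0,-0.3,-0.09,1]]]' >/dev/null;python3 st.py;python3 tr.py
```

```text
t23.42 p [0.4343 0.0257 0.1168] z az 1.294 dip 0.424 F [-0.2 -0.3 -1. ] w 0.316 gf 44.9
[[-0.65, 0.718, 0.249], [0.467, 0.118, 0.876], [0.6, 0.686, -0.412]] q [ 1.46  0.52 -0.88  2.16 -0.74  1.19  1.63]
vise shift px 1.25 -0.5 score 0.990 (1px ~2mm; right=-y)
```

```bash
python3 -m crank '[[[0,0,-1,0,1],[0,0,-1,0,1],[0,0,-1,0,1],[0,0,-2,0,1],[0,0,-2,0,1],[0,0,-3,0,1],[0,0,-5,0,1],[0,0,-8,0,1],[0,0,-10,0,1],[0,0,-12,0,1]]]' >/dev/null;python3 st.py;python3 tr.py; python3 go.py .38,-.25,.25
```

```text
t24.30 p [ 0.4233 -0.015   0.1359] z az 1.292 dip 0.424 F [ 0.2 -0.7 -1.2] w 0.317 gf 44.9
[[-0.65, 0.717, 0.251], [0.467, 0.118, 0.876], [0.599, 0.687, -0.412]] q [ 1.51  0.5  -0.85  2.11 -0.71  1.29  1.62]
vise shift px 1.25 -0.5 score 0.990 (1px ~2mm; right=-y)
[ 0.38 -0.25  0.25] n 7 row [ -1.8   2.8 -37.3] total [ -12.7   19.6 -261.1]
```

View top_now.png

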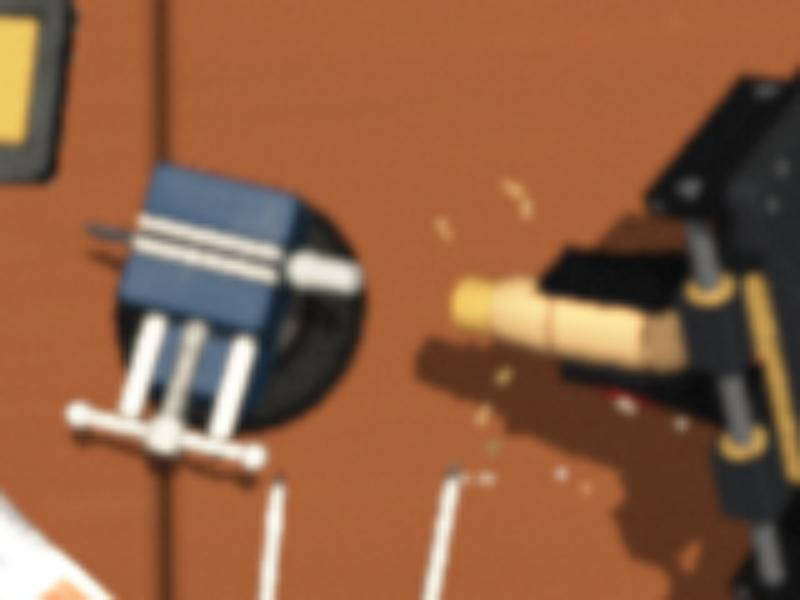

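Handle is off: in the last crop the ferrule mouth is at ≈(452,305), well clear of the bare tang tip at ≈(360,272), and the vise is upright. Next I lift, roll so the gripper lies flat, and compute how the handle sits in the hand.

```bash
python3 - <<'E'
from h import *
from bench import ctrl
T=load("top0");s=ctrl.get_state();p=s["position"];z=R.from_rotvec(s["tool_rot"]).as_matrix()[:,2]
for k in(.03,.035,.04,.045):print(k,proj(T,p+k*z)[0])
E
python3 -m crank '[[[-2,3,-37,0,1],[-2,3,-37,0,1],[-2,3,-37,0,1],[-2,3,-37,0,1],[-2,3,-37,0,1],[-2,3,-37,0,1]]]' >/dev/null;python3 -m crank '[[[0,0,0,0.12,1],[0,0,0,0.12,1],[0,0,0,0.12,1],[0,0,0,0.12,1],[0,0,0,0.12,1],[0,0,0,0.12,1],[0,0,0,0.12,1],[0,0,0,0.08,1]]]' >/dev/null;python3 st.py; python3 go.py .4182,-.3216,.14 .4182,-.3216,.0572
```

```text
0.03 [229.10073381 259.35285136]
0.035 [226.78327799 258.96166145]
0.04 [224.4769097  258.57228426]
0.045 [222.18155626 258.18470833]
t25.52 p [ 0.3884 -0.2126  0.2321] z az 1.292 dip 0.425 F [-0.6  0.  -0.7] w 0.313 gf 44.9
[[0.182, 0.951, 0.251], [0.375, -0.303, 0.876], [0.909, -0.065, -0.412]] q [ 1.49  0.49 -0.58  1.74 -0.62  1.73  0.66]
[ 0.4182 -0.3216  0.14  ] n 4 row [-29.8  16.8 -12.5] total [-119.2   67.4  -50. ]
[ 0.4182 -0.3216  0.0572] n 3 row [-25.1   1.8  11.4] total [-75.3   5.4  34.1]
```

```bash
python3 -m crank '[[[-30,17,-12.5,0,1],[-30,17,-12.5,0,1],[-30,17,-12.5,0,1],[-30,17,-12.5,0,1],[0,0,0,0,1]]]' >/dev/null;python3 st.py; python3 go.py .4167,-.327,.09 .4167,-.327,.060
```

```text
t25.93 p [ 0.4187 -0.3254  0.1318] z az 1.289 dip 0.422 F [-1.8  1.1 -2. ] w 0.313 gf 44.9
[[0.184, 0.95, 0.254], [0.372, -0.306, 0.876], [0.91, -0.066, -0.41]] q [ 1.41  0.81 -0.5   1.46 -0.5   1.72  0.68]
[ 0.4167 -0.327   0.09  ] n 2 row [-19.5   0.7   7.6] total [-39.    1.4  15.3]
[ 0.4167 -0.327   0.06  ] n 1 row [-27.3   2.   12.3] total [-27.3   2.   12.3]
```

```bash
python3 -m crank '[[[-20,1,7.5,0,1],[-19,1,7.5,0,1],[-9,0.5,4,0,1],[-9,0.5,4,0,1],[-9,0.5,4,0,1],[0,0,0,0,1]]]' >/dev/null;python3 st.py
python3 - <<'E'
from h import *
from bench import get_image
a=[]
for n,(x,y) in (("scene",(270,200)),("top",(320,190))):
    d=get_image(n);a.append(cv2.resize(d["pixels"][y:y+150,x:x+135,::-1],(400,444),interpolation=2))
cv2.imwrite("pics/p3.png",np.hstack(a))
E
```

```text
t26.43 p [ 0.4176 -0.3236  0.0669] z az 1.293 dip 0.424 F [-0.7  0.4 -1.7] w 0.308 gf 44.9
[[0.178, 0.952, 0.25], [0.376, -0.301, 0.877], [0.909, -0.062, -0.411]] q [ 1.4   0.89 -0.48  1.47 -0.46  1.65  0.74]
```

```bash
python3 -m crank '[[[-3.6,0.5,1.5,0,1],[-3.6,0,1.5,0,1],[0,0,0,0,1]]]' >/dev/null;python3 st.py
```

```text
t26.78 p [ 0.418  -0.3243  0.06  ] z az 1.292 dip 0.425 F [-0.4  0.5 -1. ] w 0.311 gf 44.9
[[0.177, 0.952, 0.251], [0.377, -0.301, 0.876], [0.909, -0.06, -0.412]] q [ 1.4   0.9  -0.47  1.46 -0.46  1.65  0.75]
```

```bash
for i in 1 2 3; do python3 -m crank '[[[-3,0,1.2,0,1],[0,0,0,0,1]]]' | grep -E 'force|posi'; done
```

```text
position: [0.4177, -0.3243, 0.0567]
ft_force: [-0.7, -0.2, -1.8]
grip_force: 44.9
position: [0.4175, -0.3243, 0.0533]
ft_force: [0.6, 0.8, -1.8]
grip_force: 44.9
position: [0.4172, -0.3244, 0.0501]
ft_force: [0.0, -0.4, -1.4]
grip_force: 44.9
```

```bash
for i in 1 2 3 4; do python3 -m crank '[[[-2.6,0,1.1,0,1],[0,0,0,0,1]]]' | grep -E 'ft_force|posi'; done
```

```text
position: [0.4175, -0.3245, 0.0481]
ft_force: [-0.2, -0.6, 0.4]
position: [0.4175, -0.3245, 0.0477]
ft_force: [-2.2, -0.4, 9.3]
position: [0.4175, -0.3244, 0.0476]
ft_force: [-4.4, -1.0, 18.9]
position: [0.4175, -0.3244, 0.0475]
ft_force: [-5.4, -1.4, 27.9]
```

```bash
python3 -m crank '[[[4.5,0,-2,0,1],[4.5,0,-2,0,1],[0,0,0,0,1]]]' | grep -E 'ft_force|posi'; python3 -m crank '[[[0,0,0,0,0.1],[0,0,0,0,0.1],[0,0,0,0,0.1],[0,0,0,0,0.1]]]' >/dev/null; python3 st.py
```

```text
position: [0.4176, -0.3251, 0.0498]
ft_force: [0.0, 0.4, -1.7]
t28.53 p [ 0.4172 -0.3244  0.0489] z az 1.292 dip 0.424 F [-0.6 -0.5  1. ] w 0.440 gf 0.0
[[0.176, 0.952, 0.251], [0.376, -0.301, 0.876], [0.91, -0.06, -0.411]] q [ 1.39  0.92 -0.47  1.46 -0.45  1.64  0.76]
```

```bash
python3 -m crank '[[[0,0,0,0,0],[0,0,0,0,0],[0,0,-3,0,0],[2,0,-10,0,0],[5,0,-30,0,0],[5,0,-38,0,0],[5,0,-38,0,0],[10,0,-38,0,0],[20,0,-30,0,0],[20,0,-30,0,0]]]' >/dev/null; python3 st.py
python3 - <<'E'
from h import *
from bench import get_image
a=[]
for n,(x,y,w) in (("scene",(240,170,200)),("top",(320,100,200))):
    d=get_image(n);pickle.dump(d,open(n+"2.pkl","wb"));a.append(cv2.resize(d["pixels"][y:y+w,x:x+w,::-1],(400,400),interpolation=2))
cv2.imwrite("pics/p4.png",np.hstack(a))
E
```

```text
t29.37 p [ 0.374  -0.4918  0.1999] z az 1.289 dip 0.428 F [-4.   9.3  2.4] w 0.501 gf 0.0
[[0.18, 0.951, 0.253], [0.379, -0.304, 0.874], [0.908, -0.062, -0.415]] q [ 1.46  1.   -0.54  0.96 -0.41  2.05  0.56]
```

View pics/p4.png

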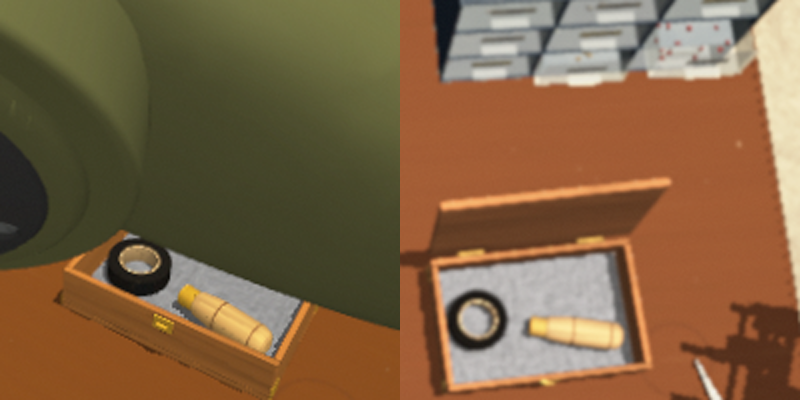

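The picture shows the handle lying flat along the box at right-crop ≈(575,332), clear of the tape at (477,320), with the lid still open. Next I roll the closed gripper upright so it fits narrowly behind the lid.

```bash
python3 -m crank '[[[5,0,0,0.12,1],[5,0,0,0.12,1],[0,0,0,0.12,1],[0,0,0,0.12,1],[0,0,0,0.12,1],[0,0,0,0.12,1],[0,0,0,0.12,1],[0,0,0,0.12,1],[0,0,0,0.12,1],[0,0,0,0.12,1]]]' 10 >/dev/null; python3 -m crank '[[[0,0,0,0.12,1],[0,0,0,0.12,1],[0,0,0,0.12,1]]]'>/dev/null;python3 st.py
python3 - <<'E'
from h import *
T=load("top2")
w=lambda d,uv,zz:least_squares(lambda X:proj(d,[X[0],X[1],zz])[0]-uv,[.5,0]).x
print("cab front",w(T,(420,139),0),w(T,(347,138),0),"lid top edge",w(T,(341,202.5),.183),w(T,(454,191),.183))
for uv in((389,263),(431,267)): print("handle",w(T,uv,.02))
E
python3 go.py .41,-.53,.24 .56,-.50,.20 .56,-.36,.165
```

```text
t30.55 p [ 0.3766 -0.4858  0.2083] z az 1.293 dip 0.424 F [ 0.6  0.1 -0.2] w 0.003 gf 0.0
[[0.953, -0.172, 0.25], [-0.298, -0.378, 0.877], [-0.056, -0.91, -0.411]] q [ 1.47  0.99 -0.55  0.97 -0.41  2.05 -1.02]
cab front [ 0.68561369 -0.40207952] [ 0.69757658 -0.24444263] lid top edge [ 0.51043639 -0.19554436] [ 0.51885862 -0.3951168 ]
handle [ 0.41952779 -0.30153167]
handle [ 0.40621718 -0.38478006]
[ 0.41 -0.53  0.24] n 2 row [ 21.6  -8.9 -21.7] total [ 43.3 -17.8 -43.4]
[ 0.56 -0.5   0.2 ] n 4 row [34.1 -0.2 20.1] total [136.2  -0.7  80.3]
[ 0.56  -0.36   0.165] n 4 row [-9.9 -5.3 34.3] total [-39.8 -21.  137.1]
```

```bash
python3 -m crank '[[[22,-9,-22,0,1],[22,-9,-22,0,1],[34,0,20,0,1],[34,0,20,0,1],[34,0,20,0,1],[34,0,20,0,1],[0,0,0,0,1]]]' >/dev/null;python3 st.py;python3 go.py .562,-.36,.165
```

```text
t31.13 p [ 0.5519 -0.4445  0.1665] z az 1.340 dip 0.415 F [ 2.2  1.4 -1. ] w 0.007 gf 0.0
[[0.964, -0.162, 0.21], [-0.257, -0.375, 0.891], [-0.066, -0.913, -0.403]] q [ 1.3   1.24 -0.92  0.74 -0.18  1.95 -1.28]
[ 0.562 -0.36   0.165] n 3 row [ -3.9 -10.6  26. ] total [-11.8 -31.9  78. ]
```

```bash
python3 -m crank '[[[-4,-10.5,26,0,1],[-4,-10.5,26,0,1],[-4,-10.5,26,0,1],[0,0,0,0,1]]]' >/dev/null;python3 st.py;python3 go.py .50,-.36,.165 .42,-.36,.16
```

```text
t31.47 p [ 0.5558 -0.3606  0.1672] z az 1.340 dip 0.417 F [0.3 0.8 0.2] w 0.002 gf 0.0
[[0.964, -0.164, 0.209], [-0.257, -0.376, 0.89], [-0.067, -0.912, -0.405]] q [ 1.38  1.13 -0.95  1.05 -0.21  1.76 -1.28]
[ 0.5   -0.36   0.165] n 2 row [-26.9   5.5  -5.1] total [-53.8  10.9 -10.2]
[ 0.42 -0.36  0.16] n 3 row [-25.6   5.9  -4.9] total [-76.8  17.7 -14.7]
```

```bash
python3 -m crank '[[[-11,2.3,-2,0,1],[-11,2.3,-2,0,1],[-8,2,-1.5,0,1],[-8,2,-1.5,0,1],[-8,2,-1.5,0,1],[-8,2,-1.5,0,1],[-8,2,-1.5,0,1]]]' >/dev/null;python3 st.py; python3 -m crank '[[[-8,2,-1.5,0,1],[-8,2,-1.5,0,1],[-8,2,-1.5,0,1],[-8,2,-1.5,0,1],[-8,2,-1.5,0,1],[-8,2,-1.5,0,1]]]' >/dev/null;python3 st.py
```

```text
t32.05 p [ 0.4909 -0.3676  0.1621] z az 1.328 dip 0.421 F [ 0.  -0.1  0.2] w 0.000 gf 0.2
[[0.961, -0.167, 0.219], [-0.268, -0.379, 0.886], [-0.065, -0.91, -0.409]] q [ 1.51  1.08 -0.96  1.18 -0.2   1.76 -1.22]
t32.55 p [ 0.4408 -0.367   0.1581] z az 1.328 dip 0.421 F [-0.9  0.6 -0.6] w 0.001 gf 0.1
[[0.961, -0.167, 0.219], [-0.268, -0.379, 0.886], [-0.065, -0.91, -0.409]] q [ 1.6   1.05 -0.96  1.27 -0.19  1.76 -1.17]
```

```bash
cat > lid.py <<'E'
from h import *
from bench import get_image
T0=load("top2")["pixels"].astype(int);T=get_image("top")["pixels"].astype(int)
for x in(365,380):print(x,[(y,T0[y,x].tolist(),T[y,x].tolist()) for y in range(200,300,12)])
E
python3 lid.py
```

```text
365 [(200, [244, 177, 109], [166, 93, 54]), (212, [96, 60, 36], [166, 96, 55]), (224, [89, 54, 32], [155, 97, 60]), (236, [182, 179, 178], [170, 108, 65]), (248, [41, 39, 35], [178, 111, 67]), (260, [97, 93, 87], [231, 155, 95]), (272, [59, 56, 53], [57, 54, 51]), (284, [185, 181, 180], [187, 184, 183]), (296, [157, 90, 51], [160, 91, 52])]
380 [(200, [210, 135, 81], [165, 94, 55]), (212, [99, 62, 37], [166, 95, 54]), (224, [133, 79, 46], [167, 112, 72]), (236, [188, 185, 183], [165, 104, 62]), (248, [191, 188, 187], [162, 102, 61]), (260, [181, 178, 177], [157, 116, 93]), (272, [185, 182, 181], [184, 180, 179]), (284, [178, 176, 175], [181, 178, 177]), (296, [162, 93, 53], [164, 94, 54])]
```

```bash
python3 -m crank '[[[-10,2.5,-1.5,0,1],[-10,2.5,-1.5,0,1],[-10,2.5,-1.5,0,1],[-10,2.5,-1.5,0,1],[0,0,0,0,1],[0,0,0,0,1],[0,0,0,0,1]]]' >/dev/null;python3 st.py;python3 lid.py
```

```text
t33.18 p [ 0.4004 -0.3654  0.1543] z az 1.328 dip 0.421 F [ 1.2 -0.5  0.3] w 0.001 gf 0.0
[[0.961, -0.166, 0.22], [-0.268, -0.379, 0.886], [-0.064, -0.91, -0.409]] q [ 1.67  1.02 -0.96  1.33 -0.18  1.77 -1.13]
365 [(200, [244, 177, 109], [163, 92, 53]), (212, [96, 60, 36], [164, 93, 53]), (224, [89, 54, 32], [211, 134, 79]), (236, [182, 179, 178], [234, 159, 96]), (248, [41, 39, 35], [219, 144, 86]), (260, [97, 93, 87], [224, 147, 88]), (272, [59, 56, 53], [238, 166, 101]), (284, [185, 181, 180], [232, 156, 95]), (296, [157, 90, 51], [139, 79, 45])]
380 [(200, [210, 135, 81], [162, 91, 53]), (212, [99, 62, 37], [163, 93, 53]), (224, [133, 79, 46], [228, 152, 92]), (236, [188, 185, 183], [225, 147, 89]), (248, [191, 188, 187], [230, 155, 93]), (260, [181, 178, 177], [229, 153, 92]), (272, [185, 182, 181], [231, 156, 95]), (284, [178, 176, 175], [235, 161, 97]), (296, [162, 93, 53], [157, 89, 51])]
```

```bash
python3 -m crank '[[[0,-10,-20,0,1],[0,-10,-30,0,1],[0,-10,-30,0,1],[0,-10,-30,0,1],[0,0,0,0,1],[0,0,0,0,1]]]' >/dev/null;python3 st.py;python3 tr.py
python3 - <<'E'
from h import *
from bench import get_image
d=get_image("top");T=d["pixels"].astype(int);B=(.4286,-.2994,.0478);c,s=np.cos(B[2]),np.sin(B[2])
for th in(0,.06,.12):
  o=[]
  for Y in(.06,.02,-.03,-.07):
    X=.067-.138*np.cos(th)+.008*np.sin(th);Z=.046+.138*np.sin(th)+.008*np.cos(th)
    o.append(proj(d,[B[0]+c*X-s*Y,B[1]+s*X+c*Y,Z])[0].round(1).tolist())
  print(th,o)
for x in(365,382,407,427): print(x,T[282:300,x,0].tolist())
A=load("top0")["pixels"].astype(int);print("spool diff",np.abs(T-A)[135:165,208:242].mean())
E
```

```text
t33.73 p [ 0.3836 -0.4485  0.2362] z az 1.326 dip 0.423 F [ 0.   0.3 -0.9] w 0.005 gf 0.0
[[0.961, -0.166, 0.221], [-0.269, -0.381, 0.885], [-0.062, -0.91, -0.41]] q [ 1.62  1.04 -0.96  1.05 -0.2   2.   -1.21]
vise shift px 1.25 -0.5 score 0.991 (1px ~2mm; right=-y)
0 [[365.6, 296.2], [386.3, 293.9], [412.0, 291.0], [432.5, 288.6]]
0.06 [[366.2, 295.5], [387.0, 293.2], [413.0, 290.2], [433.7, 287.9]]
0.12 [[366.8, 294.6], [387.8, 292.2], [413.9, 289.2], [434.7, 286.9]]
365 [228, 230, 227, 196, 177, 211, 233, 238, 240, 241, 242, 244, 245, 235, 177, 123, 135, 153]
382 [230, 203, 183, 211, 232, 238, 239, 240, 241, 243, 244, 233, 175, 108, 109, 141, 156, 160]
407 [205, 233, 240, 242, 242, 242, 243, 244, 235, 178, 108, 105, 138, 154, 159, 158, 160, 160]
427 [238, 235, 233, 234, 236, 236, 218, 155, 116, 137, 155, 158, 158, 157, 159, 160, 159, 159]
spool diff 1.9261437908496732
```

```bash
python3 -c "
from bench import job
print(job.close_job())"
```

```text
the job is handed in; nothing more can be done
None
```

The handle was twisted off the tang, laid flat in the box beside the tape, and the lid shut; the vise moved about 2.5 mm, the spool did not move, and I handed in at about 34 s (no verdict came back).

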